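Tip the seesaw gate and let the grinding balls into the other tray

ROBOT

A 6-joint arm with a two-finger parallel gripper is mounted at the origin on the work surface. World frame = base frame: x ahead of the robot, y to its left, z up, the work surface at z = 0. Lengths are in m, angles in rad, forces in N, time in s.
With the tool pointing down it reaches from about 0.375 to 0.9 m from the base axis. Payload 3.1 kg.
Tool frame: the origin (TCP) lies between the finger pads; the fingertips stand 22 mm ahead of it and the grasp point (between the pads) lies 3 mm ahead of it; z points along the fingers, y is the direction in which the jaws open and shut (so a half turn about z gives the same grasp; the last joint's range is limited). The gripper opens to 87 mm and grips with 3 to 60 N. Pads are 19 mm wide; open, the fingers measure 117 mm over their backs; the gripper's body (75 mm by 190 mm) begins 51 mm behind the grasp point.
Start: joints at [-1.399, 0.527, 1.433, -0, 1.181, -0.178], TCP at [0.214, -0.587, 0.245] pointing down, gripper open.
Joint ranges: [-3.08, 3.08], [-0.75, 2.2], [0.22, 2.44], [-1.43, 4.57], [0, 2.65], [-2.85, 2.85]. Speed limits (rad/s): [2.79, 2.79, 3.14, 3.14, 3.14, 3.14].

INTERFACE

Orientations are given as a unit quaternion [x, y, z, w].
In Python, from rig import get_obs, camera, get_calibration, hand_in, search_frame gives the robot as it stands.
- The arm moves only by the shell command python3 -m jog 'ROWS' [FORCE]. ROWS is JSON, a list of rows, each an object with "grip": the closure in counts, from 0 (fully open) to 255 (shut); "travel": the shift along the world's x, y, z in cm, a list of three; "twist": the turn about the world's z in degrees. A call has 1 to 8 rows; each row shifts and turns the commanded pose from where the row before left it; what a row does not reach is not made up. A row lasts 1/10 s, in which the tool goes at most 50 mm and 8.59 degrees, less where a joint would pass 70% of its speed; a pose out of reach is approached as far as the arm can. A call is refused whole if a number of a shift passes 5 or a number of a turn 8.59, either way. A call with a gripper value outside its range is refused whole. The fingers move at their own pace and stop on an object; FORCE is the grip in N (left out, the last holds). Time passes only in rows, so rows that do not move let the fingers close. It gives the time, the measured TCP pose, the force and the opening at its end, in the units of the state.
- get_obs(): the state, without advancing time (a new reading comes with each control period).
- camera(name): name is "side" or "top"; returns the picture (420x560x3 uint8, red, green, blue); there is no depth.
- get_calibration(name): a dict with "fx", "fy", "cx", "cy" (pixels), "R" (3x3) and "t" (3): a world point X has camera coordinates R X + t. Camera axes: x right, y down, z forward; pixel columns grow to the right and rows downward; lengths in m; the calibration is good to about 2 mm. A picture is of the moment at which its call begins. get_calibration takes no time and is no camera call.
- hand_in(): hands the job in, once; it reports no verdict.
Trained networks look in the newest picture that a camera, given by its name, has taken for a name from the list of things; names that differ only in an ending like _2 or _b are one class to them, and where a whole thing is asked for, a point or a joint stands for the part that bears it (a point fixed in the world has none). Each returns a list of dicts, best first, with "p" (0 to 1); they miss things now and then, are a little off and sometimes report something else, mostly with a low value. They report only what shows in the picture. A call takes as long as a camera call.
- search_frame(target, camera): "at" ([x, y, z] in m, in world coordinates, good to about 4 mm: the middle of the surface that is visible of it).
The state is a dict: "time": time; "q": joint angles; "joint_velocities": joint speeds; "joint_torque": joint torques, N m; "position": TCP position; "tool_rot": TCP orientation; "ft_force": force on the tool from outside, world axes, zero at the start; "moment": the same for the moment, N m; "grip_width": finger opening in m.
Only numpy, scipy, OpenCV 4.12 (cv2) and the standard library are available. Lean on these libraries where they do the work, as an engineer would, in place of code of your own. Each camera call takes 0.05 s, during which the arm holds its last target. There are 200 camera calls.

TASK

With a fingertip, press down the raised end of the seesaw so that it rocks over and points to the other chute, and then press the gate's pad beside the supply channel down so that all four grinding balls run over the seesaw into the tray on the newly chosen side. Do not touch the balls themselves, and leave the ink jar, cup, inkstone and paperweight where they are.

Things in the scene. Friction and masses are not known exactly. Their poses are not given: they have to be found in the camera images.
- feeder: Plywood ball feeder fixed to the table, 510 mm (its y) by 300 mm. Origin on the table below the middle of the seesaw's pivot pin; x away from the robot, y to its left, z up, turned up to 20 deg about vertical. A supply channel 40 mm wide, walls 130 to 145 mm high, falls from x = 172 mm to end over the seesaw's middle. Left (+y) and right (-y) of the seesaw a chute leads into an open tray.
- rocker (a joint): Tilt of the seesaw gate, rad: aluminium pan 176 x 60 mm along the feeder's y, pivot pin along x, 75 mm above the table. +0.28: left (+y) end up, feeds the right chute; -0.28: right end up, feeds the left chute; hard stops at both. Top-heavy: pushed past level it falls to the other stop and stays there. Under 2 N on the raised tab tips it. Starts on either stop.
- tab_left (a point): Middle of the top of the seesaw's left press tab, flat, 50 mm (x) by 46 mm (y), 6 mm thick, on the robot's side of the pan. With the seesaw level it is 66 mm in -x, 62 mm in +y and 16 mm above the pin; 107 mm above the table when raised, 73 mm when down. The pan's front wall stands 27 mm away towards +x and rises 49 mm above the tab; the other sides are open.
- tab_right (a point): The same for the right press tab, 62 mm in -y of the pin.
- gate (a joint): Travel of the drop gate that holds the balls back, m: 0 = up (channel blocked), 0.022 = fully down, at a hard stop (channel open). A steel plate 6 mm thick across the supply channel, at x = 50 mm of the feeder. It slides straight down against 2 to 3 N of friction and stays where it is left.
- gate_pad (a point): Middle of the top of the gate's steel press pad, 42 x 42 mm, 8 mm thick, beside the supply channel on its left: at x = 50, y = 78 mm of the feeder, 146 mm above the table when up, 124 mm when fully down; moves straight down. The channel's outer wall is 58 mm from this point, its top about 132 mm above the table.
- tray_left (a point): Middle of the floor of the left catch tray (inside about 80 mm in x by 90 mm in y, 55 mm deep); 205 mm in +y from the feeder's origin, 23 mm above the table. The chute between seesaw and tray (95 to 160 mm in y) has side walls 89 mm high; the tray's own walls are 70 to 78 mm high.
- tray_right (a point): The same for the right tray, 205 mm in -y.
- ball1: White porcelain grinding ball, 24 mm across, origin at its centre, about 26 g. The four balls wait in a row in the supply channel behind the gate (this one is next to the gate). Once let go they need about 2 s to roll over the rocker and down a chute into its tray.
- ball2: White porcelain grinding ball, 24 mm across, origin at its centre, about 26 g. The four balls wait in a row in the supply channel behind the gate. Once let go they need about 2 s to roll over the rocker and down a chute into its tray.
- ball3: White porcelain grinding ball, 24 mm across, origin at its centre, about 26 g. The four balls wait in a row in the supply channel behind the gate. Once let go they need about 2 s to roll over the rocker and down a chute into its tray.
- ball4: White porcelain grinding ball, 24 mm across, origin at its centre, about 26 g. The four balls wait in a row in the supply channel behind the gate. Once let go they need about 2 s to roll over the rocker and down a chute into its tray.
- ink_bottle: Bystander: closed glass ink jar, 48 mm across, 85 mm tall, origin under its middle, behind the right chute.
- cup: Bystander: blue ceramic cup, 64 mm across, 65 mm tall, origin under its middle, behind the left tray.
- inkstone: Bystander: dark inkstone slab 80 x 120 x 22 mm, origin under its middle, in front of the right tray.
- paperweight: Bystander: wooden paperweight 35 x 160 x 18 mm with a small brass knob (top 32 mm), origin under its middle, in front of the left tray.

How it is judged:
On the way, in this order (a step that is already met when the one before it is completed fails the run):
1. the seesaw has been rocked over to its other stop while the gate still holds the balls back (distance of tab_left from where it was at the start of the episode above 0.02 m and (value of joint rocker above 0.24 rad or value of joint rocker below -0.24 rad) and value of joint gate below 0.006 m), for 0.2 s.
2. the gate has been pressed down (value of joint gate above 0.012 m), for 0.1 s.
At the end, for the whole second after the job is handed in: The seesaw rests on the other stop from where it began (beyond 0.24 rad, its tab over 20 mm from its start), and all four balls lie still (under 0.05 m/s) in the tray of the side now low, within 68 mm of the middle of its floor and under 65 mm above the table (distance of tab_left from where it was at the start of the episode above 0.02 m and ((value of joint rocker above 0.24 rad and distance between each of ball1, ball2, ball3, ball4 and tray_right below 0.068 m and height (world z) of each of ball1, ball2, ball3, ball4 below 0.065 m and linear speed of each of ball1, ball2, ball3, ball4 below 0.05 m/s) or (value of joint rocker below -0.24 rad and distance between each of ball1, ball2, ball3, ball4 and tray_left below 0.068 m and height (world z) of each of ball1, ball2, ball3, ball4 below 0.065 m and linear speed of each of ball1, ball2, ball3, ball4 below 0.05 m/s))); the robot touches nothing.
It fails at once if a ball is touched by the robot (contact force between any of the fingers, the arm and ball1 above 0.3 N or contact force between any of the fingers, the arm and ball2 above 0.3 N or contact force between any of the fingers, the arm and ball3 above 0.3 N or contact force between any of the fingers, the arm and ball4 above 0.3 N).
It fails at once if a ball is lifted (height (world z) of any of ball1, ball2, ball3, ball4 above 0.18 m).
It fails at once if a bystander is moved by more than 20 mm (distance of any of ink_bottle, cup, inkstone, paperweight from where it was at the start of the episode above 0.02 m).
It also fails if it takes over 48 s, if anything falls off the work surface, if the arm or the gripper's body presses on something with over 40 N, if the wrist force passes 120 N, or if a joint passes its speed limit or range.

## Working session

There is one attempt and no reset: what is moved stays moved. The work goes in short steps, Python scripts to look and compute and a shell command to move; the robot and the scene stay as the last step left them, time stands still between calls to the robot, and variables do not carry over. Pictures are saved under pics/ and viewed, about 8 in all and at most 12, crops included, and the job is handed in when it is done.

```bash
mkdir -p pics; python3 - <<'E'
from rig import *
import cv2
for n in ("top","side"):
    im=camera(n); cv2.imwrite(f"pics/{n}0.png",im[:,:,::-1])
    for t in ("tab_left","tab_right","gate_pad","gate","rocker","feeder"):
        print(n,t,[(round(d['p'],2),[round(float(x),3) for x in d['at']]) for d in search_frame(t,n)[:3]])
o=get_obs();print(o['time'],o['position'],o['tool_rot'],o['grip_width'])
E
```

```text
top tab_left [(0.83, [0.498, -0.082, 0.096])]
top tab_right [(0.77, [0.492, -0.086, 0.096])]
top gate_pad [(0.58, [0.569, -0.017, 0.144]), (0.24, [0.701, 0.088, 0.029])]
top gate [(0.73, [0.573, -0.014, 0.144])]
top rocker [(0.81, [0.497, -0.084, 0.095]), (0.69, [0.52, -0.076, 0.058])]
top feeder [(0.96, [0.519, -0.077, 0.059])]
side tab_left [(0.81, [0.494, -0.062, 0.096])]
side tab_right [(0.77, [0.497, -0.059, 0.095])]
side gate_pad [(0.64, [0.567, -0.012, 0.146])]
side gate [(0.89, [0.564, -0.016, 0.147])]
side rocker [(0.97, [0.497, -0.059, 0.095])]
side feeder [(0.93, [0.526, -0.036, 0.062])]
0.7 [ 0.21420978 -0.58712308  0.24460353] [9.84748795e-01 1.73982208e-01 1.16581384e-05 3.57562184e-05] 0.08674997844314845
```

View pics/top0.png

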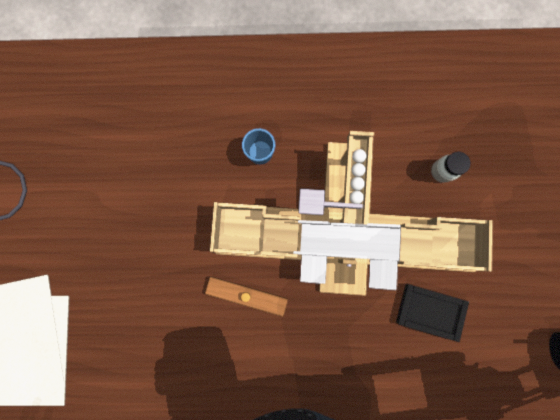

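View pics/side0.png

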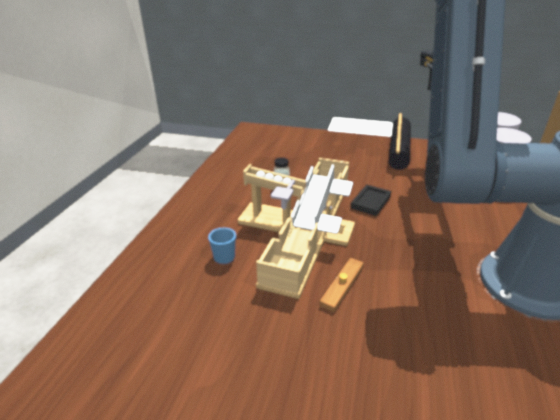

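Top view: tabs at about (314,268) left and (383,274) right, pad at (312,201), balls at (358,155–197). Side view: left tab (329,223), right tab (342,187), pad (282,193). I'll fit the feeder pose with both tilt hypotheses.

```bash
cat > fit.py <<'E'
from rig import get_calibration
import numpy as np
from scipy.optimize import least_squares
C={n:get_calibration(n) for n in("top","side")}
def proj(n,X):
    c=C[n];p=np.array(c['R'])@X+np.array(c['t']);return np.array([c['fx']*p[0]/p[2]+c['cx'],c['fy']*p[1]/p[2]+c['cy']])
def local(a,gate=0):
    f=lambda s:[-.066,s*.062*np.cos(a)-.016*np.sin(a),.075+.016*np.cos(a)+s*.062*np.sin(a)]
    return dict(L=f(1),R=f(-1),P=[.05,.078,.146-gate])
def world(v,l):
    c,s=np.cos(v[2]),np.sin(v[2]);return np.array([v[0]+c*l[0]-s*l[1],v[1]+s*l[0]+c*l[1],l[2]])
E
python3 - <<'E'
from fit import *
M={"top":dict(L=(314,268.5),R=(383,274),P=(312,201.5)),"side":dict(L=(329,223),R=(342,187),P=(282,193))}
for a in(.28,-.28):
    l=local(a)
    g=lambda v:np.concatenate([proj(n,world(v,l[k]))-M[n][k] for n in M for k in M[n]])
    r=least_squares(g,[.53,-.07,0]);print(a,r.x,r.cost,r.fun.round(1))
    for k in l:print(k,world(r.x,l[k]).round(3))
E
```

```text
0.28 [ 0.51523538 -0.08132488 -0.09888288] 145.0107758796892 [  2.5   0.9  -2.2   0.6  -2.   -1.6   1.9 -12.7  -0.2  10.3  -0.8  -0.5]
L [ 0.455 -0.02   0.108]
R [ 0.443 -0.139  0.073]
P [ 0.573 -0.009  0.146]
-0.28 [ 0.51565513 -0.08549405 -0.07561905] 1.9373136161122113 [-0.7  0.4  0.3  0.2 -0.3 -0.8  0.9 -0.  -0.4 -0.5  0.  -1.1]
L [ 0.455 -0.017  0.073]
R [ 0.446 -0.136  0.108]
P [ 0.571 -0.011  0.146]
```

Clear result: the rocker is at -0.28, so the right end is up. The right tab is at (0.446,-0.136,0.108). I'll approach with the fingers shut and aligned with the feeder.

```bash
python3 -m jog '[{"grip":255,"travel":[2,4.4,0],"twist":-3},{"grip":255,"travel":[2,4.4,0],"twist":-3},{"grip":255,"travel":[2,4.4,0],"twist":-3},{"grip":255,"travel":[2,4.4,0],"twist":-3},{"grip":255,"travel":[2,4.4,0],"twist":-3},{"grip":255,"travel":[2,4.4,0],"twist":-3},{"grip":255,"travel":[2,4.4,0],"twist":-3},{"grip":255,"travel":[2,4.4,0],"twist":-3}]' 20
python3 -m jog '[{"grip":255,"travel":[2.9,4.0,-2],"twist":0},{"grip":255,"travel":[2.9,4.0,-2],"twist":0},{"grip":255,"travel":[0,0,0],"twist":0},{"grip":255,"travel":[0,0,0],"twist":0}]'
```

```text
time: 1.5
position: [0.3748, -0.2335, 0.2449]
tool_rot: [0.999, -0.036, 0.0, 0.0]
ft_force: [0.6, 0.5, -0.4]
grip_width: 0.0309
time: 1.9
position: [0.4289, -0.1592, 0.2068]
tool_rot: [0.999, -0.033, -0.0, 0.0]
ft_force: [0.7, 0.0, 0.2]
grip_width: 0.0027
```

```bash
python3 -m jog '[{"grip":255,"travel":[0.4,2.0,-1.5],"twist":0},{"grip":255,"travel":[0,0,-2],"twist":0},{"grip":255,"travel":[0,0,-2],"twist":0},{"grip":255,"travel":[0,0,0],"twist":0},{"grip":255,"travel":[0,0,0],"twist":0}]'
python3 - <<'E'
from rig import *
import cv2,numpy as np
a=camera("side")[110:290,200:420,::-1];cv2.imwrite("pics/s1.png",cv2.resize(a,None,fx=3,fy=3,interpolation=2))
E
```

```text
time: 2.4
position: [0.4325, -0.1416, 0.1526]
tool_rot: [0.999, -0.036, 0.0, 0.0]
ft_force: [-0.3, 0.8, 0.2]
grip_width: 0.0003
```

View pics/s1.png

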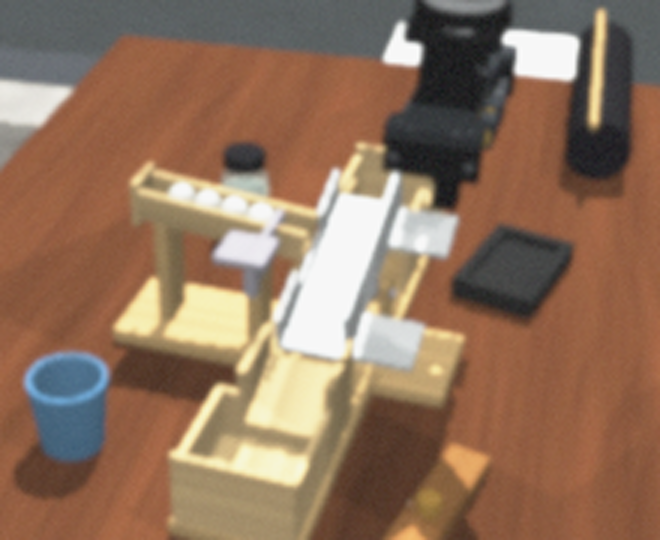

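The fingertip (crop 445,195) hangs over the raised right tab (425,230), with the body clear of the pan wall. Pressing now.

```bash
python3 -m jog '[{"grip":255,"travel":[0,0,-1],"twist":0},{"grip":255,"travel":[0,0,-1],"twist":0},{"grip":255,"travel":[0,0,-0.8],"twist":0},{"grip":255,"travel":[0,0,-0.8],"twist":0},{"grip":255,"travel":[0,0,-0.8],"twist":0},{"grip":255,"travel":[0,0,-0.3],"twist":0},{"grip":255,"travel":[0,0,0],"twist":0}]'
python3 - <<'E'
from rig import *
import cv2
a=camera("side")[110:290,200:420,::-1];cv2.imwrite("pics/s2.png",cv2.resize(a,None,fx=3,fy=3,interpolation=2))
E
```

```text
time: 3.15
position: [0.4323, -0.1398, 0.1043]
tool_rot: [0.999, -0.034, -0.001, -0.0]
ft_force: [-0.3, -0.5, 0.0]
grip_width: 0.0011
```

View pics/s2.png

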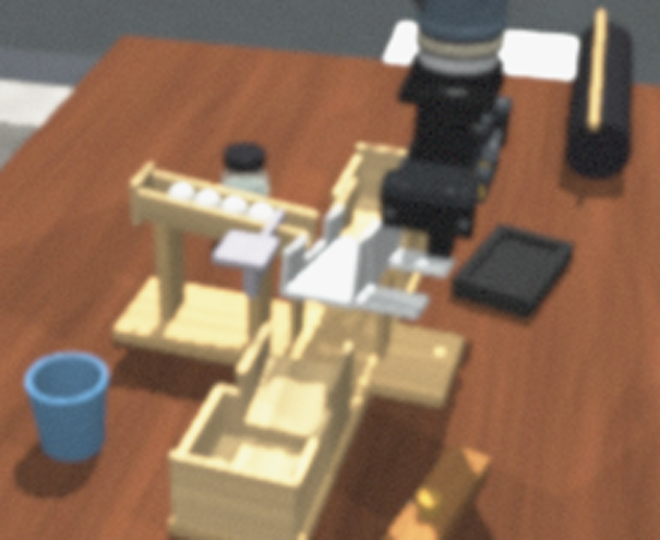

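The seesaw has tipped: the left end is up and there is zero force on the tool. Lifting and moving over the gate pad.

```bash
python3 -m jog '[{"grip":255,"travel":[0,0,3],"twist":0},{"grip":255,"travel":[0,0,5],"twist":0},{"grip":255,"travel":[0,0,3],"twist":0},{"grip":255,"travel":[3.5,3.2,0],"twist":0},{"grip":255,"travel":[3.5,3.2,0],"twist":0},{"grip":255,"travel":[3.5,3.2,0],"twist":0},{"grip":255,"travel":[3.4,3.3,0],"twist":0},{"grip":255,"travel":[0,0,0],"twist":0}]'
python3 -m jog '[{"grip":255,"travel":[0,0,-1],"twist":0},{"grip":255,"travel":[0,0,-1],"twist":0},{"grip":255,"travel":[0,0,0],"twist":0},{"grip":255,"travel":[0,0,0],"twist":0}]'
python3 - <<'E'
from rig import *
import cv2
a=camera("side")[110:290,200:420,::-1];cv2.imwrite("pics/s3.png",cv2.resize(a,None,fx=3,fy=3,interpolation=2))
E
```

```text
time: 4.0
position: [0.5758, -0.0075, 0.2158]
tool_rot: [0.999, -0.032, 0.003, -0.0]
ft_force: [0.6, 0.0, -0.1]
grip_width: 0.0003
time: 4.4
position: [0.5704, -0.012, 0.1944]
tool_rot: [0.999, -0.035, -0.001, -0.0]
ft_force: [0.7, -0.2, 0.3]
grip_width: 0.0004
```

View pics/s3.png

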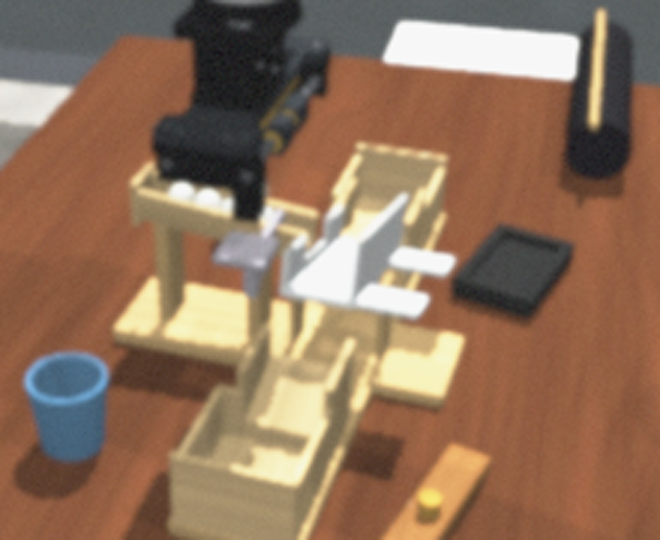

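The fingertip (250,215) is over the pad (248,248), and the seesaw is stable with its left end up. Pressing the gate down to the stop.

```bash
python3 -m jog '[{"grip":255,"travel":[0,0,-1.5],"twist":0},{"grip":255,"travel":[0,0,-1],"twist":0},{"grip":255,"travel":[0,0,-0.7],"twist":0},{"grip":255,"travel":[0,0,-0.7],"twist":0},{"grip":255,"travel":[0,0,-0.6],"twist":0},{"grip":255,"travel":[0,0,-0.4],"twist":0},{"grip":255,"travel":[0,0,0],"twist":0},{"grip":255,"travel":[0,0,0],"twist":0}]'
```

```text
time: 5.25
position: [0.5716, -0.0112, 0.1463]
tool_rot: [0.999, -0.034, 0.0, 0.0]
ft_force: [-2.3, -2.3, 4.4]
grip_width: 0.0006
```

```bash
python3 -m jog '[{"grip":255,"travel":[0,0,-0.2],"twist":0},{"grip":255,"travel":[0,0,0],"twist":0},{"grip":255,"travel":[0,0,0],"twist":0}]'
python3 -m jog '[{"grip":255,"travel":[0,0,2],"twist":0},{"grip":255,"travel":[0,0,4],"twist":0},{"grip":255,"travel":[0,0,4],"twist":0},{"grip":255,"travel":[0,0,4],"twist":0},{"grip":255,"travel":[-4,0,2],"twist":0},{"grip":255,"travel":[-4,2,0],"twist":0},{"grip":255,"travel":[-4,2,0],"twist":0},{"grip":255,"travel":[-2,2,0],"twist":0}]'
python3 -m jog '[{"grip":255,"travel":[0,4,0],"twist":0},{"grip":255,"travel":[0,4,0],"twist":0},{"grip":255,"travel":[0,4,0],"twist":0},{"grip":255,"travel":[0,4,0],"twist":0},{"grip":255,"travel":[0,0,0],"twist":0},{"grip":255,"travel":[0,0,0],"twist":0},{"grip":255,"travel":[0,0,0],"twist":0},{"grip":255,"travel":[0,0,0],"twist":0}]'
python3 -m jog '[{"grip":255,"travel":[0,0,0],"twist":0},{"grip":255,"travel":[0,0,0],"twist":0},{"grip":255,"travel":[0,0,0],"twist":0},{"grip":255,"travel":[0,0,0],"twist":0},{"grip":255,"travel":[0,0,0],"twist":0},{"grip":255,"travel":[0,0,0],"twist":0},{"grip":255,"travel":[0,0,0],"twist":0},{"grip":255,"travel":[0,0,0],"twist":0}]'
python3 - <<'E'
from rig import *
from fit import *
import cv2
im=camera("top");cv2.imwrite("pics/t4.png",cv2.resize(im[100:340,180:520,::-1],None,fx=2.3,fy=2.3,interpolation=2))
v=[.5157,-.0855,-.0756];print(world(v,[0,-.205,.023]))
for n in("top","side"):
    if n=="side":camera(n)
    print(n,[(round(d['p'],2),np.round(d['at'],3)) for d in search_frame("ball1",n)])
E
```

```text
time: 5.55
position: [0.5717, -0.0112, 0.1461]
tool_rot: [0.999, -0.034, 0.0, 0.0]
ft_force: [-4.6, -1.6, 15.1]
grip_width: 0.0007
time: 6.35
position: [0.4279, 0.0502, 0.3036]
tool_rot: [0.999, -0.035, -0.001, -0.001]
ft_force: [0.0, 0.5, 0.3]
grip_width: 0.0006
time: 7.15
position: [0.4317, 0.2079, 0.3039]
tool_rot: [0.999, -0.035, -0.0, 0.0]
ft_force: [0.2, 0.1, 1.0]
grip_width: 0.0004
time: 7.95
position: [0.4316, 0.209, 0.304]
tool_rot: [0.999, -0.034, -0.0, 0.0]
ft_force: [1.1, 0.5, 0.8]
grip_width: 0.0006
[ 0.50021676 -0.28991445  0.023     ]
top [(0.59, array([ 0.479, -0.246,  0.055])), (0.5, array([ 0.476, -0.316,  0.046])), (0.49, array([ 0.483, -0.267,  0.043])), (0.42, array([ 0.48 , -0.294,  0.044]))]
side []
```

View pics/t4.png

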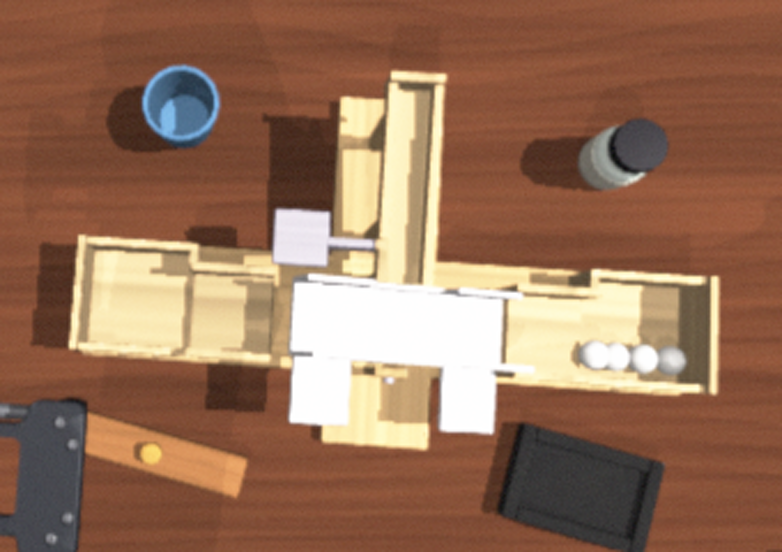

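All four balls are in the right tray, at crop (596–672,355). The one at (596,355) seems to lean on the chute lip. I'll wait and check that nothing is moving.

```bash
python3 -m jog '[{"grip":255,"travel":[0,0,0],"twist":0},{"grip":255,"travel":[0,0,0],"twist":0},{"grip":255,"travel":[0,0,0],"twist":0},{"grip":255,"travel":[0,0,0],"twist":0},{"grip":255,"travel":[0,0,0],"twist":0},{"grip":255,"travel":[0,0,0],"twist":0},{"grip":255,"travel":[0,0,0],"twist":0},{"grip":255,"travel":[0,0,0],"twist":0}]'
python3 - <<'E'
from rig import *
from fit import *
import cv2
a=camera("top")
for i in range(20):b=camera("top")
d=cv2.absdiff(cv2.GaussianBlur(a,(5,5),0),cv2.GaussianBlur(b,(5,5),0))
print("diff tray",d[235:275,400:500].max(),"ref",d[100:140,300:400].max())
cv2.imwrite("pics/t5.png",cv2.resize(b[220:290,380:510,::-1],None,fx=5,fy=5,interpolation=2))
print([(round(x['p'],2),np.round(x['at'],3)) for x in search_frame("ball1","top")])
v=[.5157,-.0855,-.0756]
for y,z in((-.168,.045),(-.160,.05),(-.15,.055),(-.238,.035)):print(y,z,proj("top",world(v,[-.026,y,z])).round(1))
E
```

```text
time: 8.95
position: [0.4316, 0.2089, 0.304]
tool_rot: [0.999, -0.035, 0.0, -0.0]
ft_force: [0.4, -0.2, -0.7]
grip_width: 0.0008
diff tray 3 ref 3
[(0.63, array([ 0.478, -0.296,  0.044])), (0.46, array([ 0.477, -0.317,  0.044])), (0.41, array([ 0.481, -0.272,  0.046])), (0.41, array([ 0.479, -0.247,  0.054]))]
-0.168 0.045 [437.  255.1]
-0.16 0.05 [433.6 254.8]
-0.15 0.055 [429.1 254.5]
-0.238 0.035 [472.5 257.5]
```

View pics/t5.png

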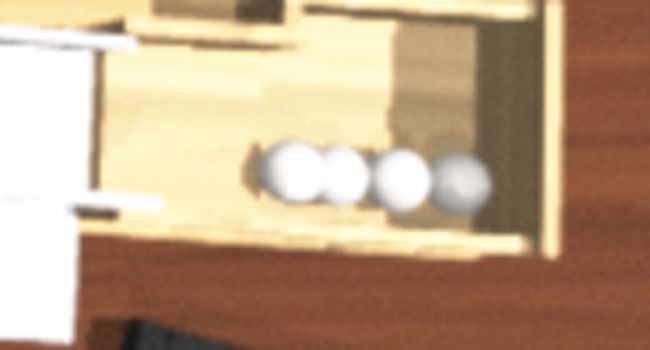

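The balls are still: the picture difference over 1 s is only noise. The highest ball is about 50 mm from the tray middle and about 45 mm above the table, both within limits.

```bash
python3 -c "from rig import *;print(hand_in())"
```

```text
the job is handed in; nothing more can be done
None
```

I rocked the seesaw over with its raised right tab, so the left end is now up and it feeds the right chute. I then pressed the gate pad down to its stop and backed the arm clear. I handed the job in at about 10 s of the 48 s allowed; no verdict was reported.

- **Balls:** In the last top picture all four lie in the right tray. Two pictures 1 s apart differ only by noise, so they are still. The worst-placed ball rests on the chute lip, an estimated 50 mm from the tray middle (limit 68 mm) and about 45 mm high (limit 65 mm).
- **Bystanders and forces:** The jar, cup, inkstone and paperweight look unmoved in the pictures; I did not measure them. The highest force I read was about 15 N, pressing the gate onto its stop.
- **Failed check:** The side camera's ball search found nothing. The ball positions therefore rest on the top camera alone.

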